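# Fill the mounting rail with modules and close up the end stop

### The arm

A 6-joint arm with a two-finger parallel gripper is mounted at the origin on a cart in front of the work surface, level with it; the furniture and walls round the work are solid. World frame = base frame: x ahead of the robot, y to its left, z up, the work surface at z = 0. Lengths are in m, angles in rad, forces in N, time in s.
With the tool pointing down it reaches from about 0.325 to 0.775 m from the base axis. Payload 5.5 kg.
Tool frame: the origin (TCP) lies midway between the tips of the shut fingers; the grasp point (between the pads) lies 19 mm behind it; z points along the fingers, y is the line along which they close (so a half turn about z gives the same grasp; the last joint's range is limited). The gripper opens to 88 mm and grips with 3 to 60 N. Pads are 20 mm wide; open, the fingers measure 115 mm over their backs; the gripper's body (75 mm by 178 mm) begins 61 mm behind the grasp point.
Start: joints at [-1.176, 0.091, 1.231, -0, 1.82, -0.057], TCP at [0.262, -0.54, 0.223] pointing down, gripper open.
Joint ranges: [-2.87, 2.87], [-0.86, 2.18], [0.17, 2.46], [-1.51, 4.65], [0.06, 2.69], [-2.65, 2.65]. Speed limits (rad/s): [2.57, 2.57, 3.01, 3.14, 3.14, 3.14].

### API

Orientations are given as a unit quaternion [x, y, z, w].
In Python, from bench import ctrl, eyes gives the robot as it stands. Calls block until the motion is done:
- ctrl.reach(position, orientation): joint-space move of the TCP to a pose.
- ctrl.movel(position, rotation=None, feed=0.15): straight line of the TCP; rotation=None keeps the orientation; feed is the mean speed in m/s.
- ctrl.move_joints(angles): joint-space move.
- ctrl.command_gripper(opening, newtons=None): finger opening in m; newtons is the grip in N (None keeps the last); returns when the fingers have stopped.
- ctrl.wait(seconds).
- ctrl.inverse_kinematics(position, orientation): joint angles nearest the present ones, or None.
- ctrl.get_state(): the state.
- eyes.capture(name): name is "scene" or "top" or "wrist"; returns a dict with "frame" (384x512x3 uint8, blue, green, red), "fx", "fy", "cx", "cy" (pixels), "R" (3x3) and "t" (3): a world point X has camera coordinates R X + t. Camera axes: x right, y down, z forward; pixel columns grow to the right and rows downward; lengths in m; the calibration is good to about 2 mm. A picture is of the moment at which its call begins. There is no depth.
A pose or a line that the arm cannot do raises ctrl.Unreachable and nothing moves.
- ctrl.sign_off(): hands the job in; it is judged then, once.
Trained networks look in a picture, given as the dict that the camera call returned (one of the last four; its "shot" number tells which), for a name from the list of things; names that differ only in an ending like _2 or _b are one class to them, and where a whole thing is asked for, a point or a joint stands for the part that bears it (a point fixed in the world has none). Each returns a list of dicts, best first, with "p" (0 to 1); they miss things now and then, are a little off and sometimes report something else, mostly with a low value. They report only what shows in the picture. A call takes as long as a camera call.
- eyes.spot_in(picture, thing): "box" ([centre column, centre row, width, height] in pixels, round what is visible of it).
- eyes.silhouettes(picture, thing): "region" (384x512 bool, what is visible of it) and "box" ([centre column, centre row, width, height] in pixels, round what is visible of it).
The state is a dict: "clock": time; "joint_positions": joint angles; "joint_velocities": joint speeds; "tau": joint torques, N m; "position": TCP position; "orientation": TCP orientation; "force": force on the tool from outside, world axes, zero at the start; "ft_torque": the same for the moment, N m; "gripper_width": finger opening in m; "grasp_force": force on a finger pad.
Only numpy, scipy, OpenCV 4.12 (cv2) and the standard library are available. Lean on these libraries where they do the work, as an engineer would, in place of code of your own. Each camera call takes 0.05 s, during which the arm holds its last target. There are 200 camera calls.

### The job

Draw the rail jig's sliding end stop fully back, and put the marker that was left lying on the rail into the shallow pen tray. Pick every white rail module out of the parts tray, leaving the tape and the flat breaker in there, and seat them all squarely on the rail while the end stop stays back. Only then slide the end stop up so that the modules stand in one row without gaps between the fixed end plate and the stop, and let go.

Things in the scene. Friction and masses are not known exactly. Their poses are not given: they have to be found in the camera images.
- rail_jig: Fixed jig on a plywood board (board top z = 0.080). Base 110 (x) x 280 (y) x 10 mm; on it a steel rail along the jig's y, 35 mm wide, its top 18 mm above the origin. Origin: underside of the base, on the rail's centre line; x points away from the robot. A fixed end plate, 70 mm wide and 50 mm high, closes the +y end; the sliding end stop runs on the rail from the -y end.
- fixed_face (a point): Point on the rail's top at the inner face of the fixed end plate (jig y = +113 mm, z = +18 mm).
- end_stop (a joint): Position of the sliding end stop, m: 0 = drawn fully back (its face then 205 mm from the fixed plate), growing as it slides towards the fixed plate (+y of the jig), up to 0.135 (face 70 mm from the plate). It slides stiffly (about 2.5 N) and stays where it is left.
- stop_face (a point): Centre line of the end stop's front face, the face towards the fixed plate, 30 mm above the jig's origin; axes as the jig's. The black block behind it is 64 mm wide (x), 44 mm long (y), and its top is 46 mm above the jig's origin.
- stop_grip (a point): Middle of the black grip on top of the end stop: 30 mm (x) x 22 mm (y), standing 34 mm above the block (from 46 to 80 mm above the jig's origin; this point at 63 mm), 24 mm behind the front face. Pinch it across its 30 mm.
- parts_tray: Fixed open grey tray 214 x 214 x 34 mm, walls and floor 4 mm; origin at the centre of its underside. Holds 2 to 4 rail modules, a roll of tape and a spare breaker lying flat.
- pen_tray: Fixed shallow grey tray 166 (x) x 80 (y) x 14 mm, walls and floor 4 mm (inside 158 x 72 mm); origin at the centre of its underside.
- marker_c (a point): Centre of the marker pen, a rod 133 mm long (its y axis), 12 mm wide and 13 mm high, 18 g. At the start it lies across the rail, about 60 mm up the jig from the jig's origin.
- tape_c (a point): Centre of the roll of black tape, 64 mm across, 19 mm high; stays in the parts tray.
- breaker_c (a point): Centre of the spare breaker lying flat, 67 x 86 mm and 18 mm high, with no raised nose; stays in the parts tray.
- module_a_c (a point): Centre (29 mm up) of a white rail module 90 (x) x 40 (y) x 58 mm, 0.18 kg; up to four alike, some may be absent. Shoulders 30 mm high; in the middle a raised nose 45 (x) x 40 mm, from 30 to 58 mm up (a toggle on it sticks up 5 mm more): pinch it by the tips across its 45 mm. A groove below along y, 42 mm wide and 7.5 deep, straddles the rail; seated, this point is 39.5 mm above the jig's origin.
- module_b_c (a point): Centre of another white rail module, exactly like module_a (None at the start: absent). On the rail the module's y lies along the rail; either way round will do.
- module_c_c (a point): Centre of another white rail module, exactly like module_a (None at the start: absent). On the rail the module's y lies along the rail; either way round will do.
- module_d_c (a point): Centre of another white rail module, exactly like module_a (None at the start: absent). On the rail the module's y lies along the rail; either way round will do.

How it is judged:
By the outcome, as a careful person would: the job done as asked, in the order asked, and still so for the second after the job is handed in, with the robot touching nothing.
Of module_a, module_b, module_c, module_d only 2 to 4 are there at a start; the rules pass over those that are not, and their reading is None.
At some moment in a run one of module_a, module_b, module_c, module_d, tape_roll may be knocked a few centimetres aside while the robot is not near it.
Once in a run the grip may slacken for a moment while it holds something.
It also fails if it takes over 210 s, if anything falls off the work surface, if the arm or the gripper's body presses on something with over 40 N, if the wrist force passes 120 N, or if a joint passes its speed limit or range.

## Working session

There is one attempt and no reset: what is moved stays moved. The work goes in short steps, each a Python script; the robot and the scene stay as the last script left them, time stands still between calls to the robot, and variables do not carry over. Pictures are saved under pics/ and viewed, at most 14 in all, crops included, and the job is handed in when it is done.

```bash
ls; mkdir -p pics
cat > h.py <<'E'
import numpy as np, cv2
from bench import ctrl, eyes
from scipy.spatial.transform import Rotation as Ro
def pix2w(p,uv,z):
    R=np.array(p["R"]);t=np.array(p["t"]);c=-R.T@t
    d=R.T@np.array([(uv[0]-p["cx"])/p["fx"],(uv[1]-p["cy"])/p["fy"],1.])
    return c+d*(z-c[2])/d[2]
def w2pix(p,X):
    q=np.array(p["R"])@np.array(X)+np.array(p["t"]);return np.array([p["fx"]*q[0]/q[2]+p["cx"],p["fy"]*q[1]/q[2]+p["cy"]])
def down(yaw):  # tool pointing down, closing axis (tool y) at angle yaw in world xy
    y=np.array([np.cos(yaw),np.sin(yaw),0]);z=np.array([0,0,-1.]);x=np.cross(y,z)
    return Ro.from_matrix(np.c_[x,y,z]).as_quat()
E
python3 - <<'E'
from h import *
for n in("top","scene"):
    p=eyes.capture(n);cv2.imwrite(f"pics/{n}0.png",cv2.resize(p["frame"],(800,600)))
    R=np.array(p["R"]);print(n,"cam",(-R.T@p["t"]).round(3),p["fx"],p["cx"],p["cy"])
    for th in ["rail_jig","parts_tray","pen_tray","stop_grip","marker_c","tape_c","breaker_c","module_a_c"]:
        for s in eyes.silhouettes(p,th)[:6]:
            if s["p"]<.2: continue
            r=cv2.minAreaRect(np.argwhere(s["region"])[:,::-1].astype(np.float32))
            print(th,round(s["p"],2),np.round(s["box"]),np.round(r[0],1),np.round(r[1]),round(r[2],1))
print(ctrl.get_state())
E
```

```text
pics
top cam [0.231 0.047 1.389] 491.5352247625737 265.083382783272 183.24622940889884
parts_tray 0.92 [170. 192.  88.  83.] [171.3 191.5] [82. 81.] 4.3
parts_tray 0.42 [149. 175.  20.  35.] [146.9 171.5] [20. 35.] 9.5
pen_tray 0.81 [396. 194.  31.  63.] [396.  194.5] [61. 30.] 90.0
pen_tray 0.53 [305. 193. 103.  50.] [305.5 191.3] [104.  40.] 4.8
pen_tray 0.31 [320. 192.  18.  24.] [320.5 190.5] [25. 19.] 90.0
stop_grip 0.94 [320. 191.  16.  22.] [320.  190.5] [25. 18.] 90.0
marker_c 0.54 [282. 188.   6.  48.] [283.3 187. ] [ 6. 48.] 4.4
tape_c 0.89 [198. 211.  17.  24.] [196.5 210.5] [23. 21.] 90.0
breaker_c 0.69 [176. 173.  24.  30.] [174.7 173. ] [24. 32.] 3.2
breaker_c 0.31 [306. 192. 104.  46.] [305.7 191. ] [105.  42.] 4.6
scene cam [0.125 0.736 0.929] 452.73060901230576 251.87405834965224 192.07298567568972
rail_jig 0.67 [272. 186.  89.  76.] [273.  184.9] [41. 93.] 41.6
parts_tray 0.58 [201. 285. 140. 122.] [199.5 281.5] [107. 101.] 31.2
pen_tray 0.7 [237. 269.  31.  26.] [237.5 268.5] [27. 29.] 90.0
pen_tray 0.58 [314. 137.  62.  41.] [313.8 133.3] [60. 23.] 21.0
stop_grip 
[... 329 characters left out ...]
 'joint_positions': array([-1.17570975e+00,  9.10722898e-02,  1.23070678e+00,  3.61420502e-05,
        1.81980532e+00, -5.66776760e-02]), 'joint_velocities': array([ 0.00088465,  0.00175163,  0.00031299,  0.00013906, -0.00037729,
        0.00098131]), 'tau': array([ 8.79005165e-05, -4.46194732e+01, -4.06510592e+01,  6.97495043e-02,
        1.93996914e-02,  3.20713994e-06]), 'position': array([ 0.26195688, -0.53980452,  0.22264398]), 'orientation': array([9.74595922e-01, 2.23970507e-01, 1.79594712e-05, 1.12440976e-06]), 'force': array([-0.43977227,  0.44348   ,  0.51168672]), 'ft_torque': array([ 0.03195592, -0.04058524, -0.00571253]), 'grasp_force': 0.0, 'gripper_width': 0.08814857628398744}
```

View pics/top0.png

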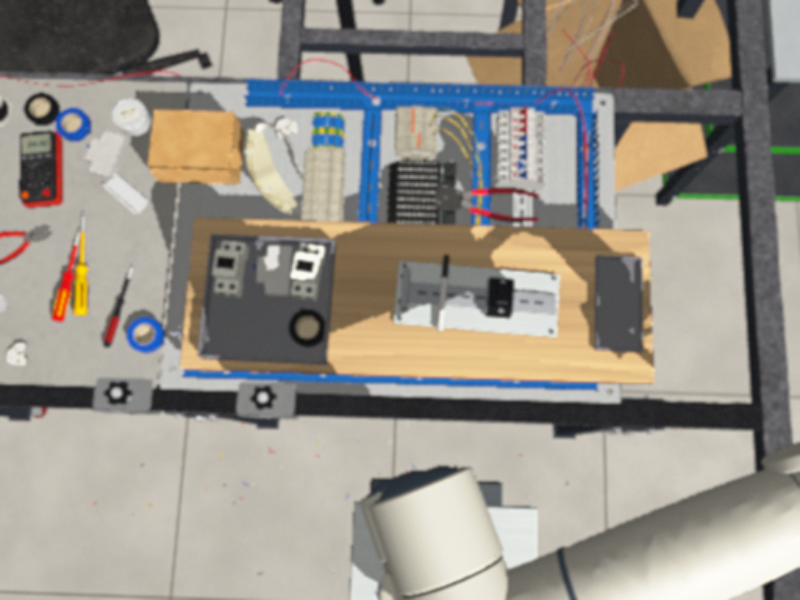

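View pics/scene0.png

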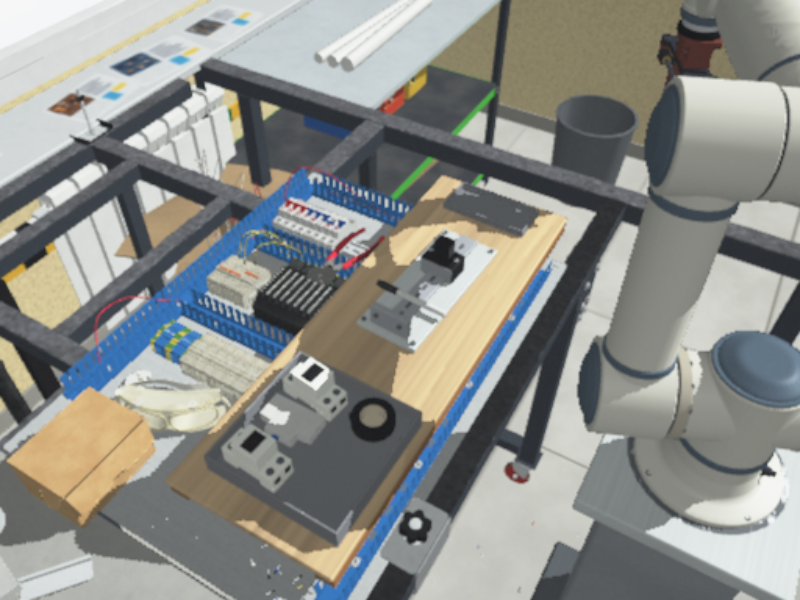

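The top view shows two modules in the parts tray, at (228,265) and (307,265), with the flat breaker between them and the tape at (307,328). The jig is at (477,298) with the marker across it at (443,292), and the pen tray is at (618,303). I'll move closer with the wrist camera.

Run:
```python
from h import *
p=eyes.capture("top")
for n,uv,z in [("jig",(305.5,191.2),.09),("ptray",(171.3,191.5),.1),("pen",(396,194.5),.09),("grip",(320,190.5),.155),("marker",(283.3,187),.11),("tape",(196.5,210.5),.1),("breaker",(174.7,173),.1),("m1",(146.9,171.5),.12),("m2",(196,170),.12),("jl",(254,187.5),.09),("jr",(357,195),.09)]:
    print(n,pix2w(p,uv,z).round(3))
j=pix2w(p,(305.5,191.2),.09)
yaw=0.0
ctrl.reach([j[0]-.06,j[1],.40],down(0.0))
q=eyes.capture("wrist");cv2.imwrite("pics/w1.png",cv2.resize(q["frame"],(800,600)))
R=np.array(q["R"]);print("cam",(-R.T@q["t"]).round(3),R.round(2).tolist(),ctrl.get_state()["position"],ctrl.get_state()["joint_positions"].round(2))
for th in ["rail_jig","end_stop","stop_grip","marker_c","pen_tray","parts_tray"]:
    for s in eyes.silhouettes(q,th)[:3]:
        if s["p"]<.2: continue
        r=cv2.minAreaRect(np.argwhere(s["region"])[:,::-1].astype(np.float32))
        print(th,round(s["p"],2),np.round(s["box"]),np.round(r[0],1),np.round(r[1]),round(r[2],1))
```

```text
jig [ 0.5   -0.045  0.09 ]
ptray [0.486 0.315 0.1  ]
pen [ 0.498 -0.288  0.09 ]
grip [ 0.489 -0.078  0.155]
marker [0.505 0.015 0.11 ]
tape [0.437 0.244 0.1  ]
breaker [0.537 0.309 0.1  ]
m1 [0.534 0.38  0.12 ]
m2 [0.542 0.249 0.12 ]
jl [0.506 0.094 0.09 ]
jr [ 0.493 -0.184  0.09 ]
cam [0.439 0.033 0.562] [[1.0, -0.0, -0.0], [-0.0, -0.96, 0.29], [-0.0, -0.29, -0.96]] [ 0.43966603 -0.04576679  0.39937051] [-0.18 -0.21  1.2  -0.    2.16 -0.18]
rail_jig 0.76 [311. 133.  95. 197.] [309.1 133. ] [ 83. 196.] 3.5
end_stop 0.83 [306. 172.  48.  41.] [305.8 169.7] [48. 36.] 3.3
stop_grip 0.57 [306. 169.  55.  35.] [305.7 170. ] [48. 37.] 3.8
marker_c 0.89 [312.  98.  99.  10.] [312.5  99.6] [97.  9.] 3.2
pen_tray 0.82 [301. 284. 105.  42.] [300.5 283.6] [103.  40.] 1.8
pen_tray 0.75 [307. 170.  52.  37.] [305.9 170.2] [48. 37.] 3.3
```

View pics/w1.png

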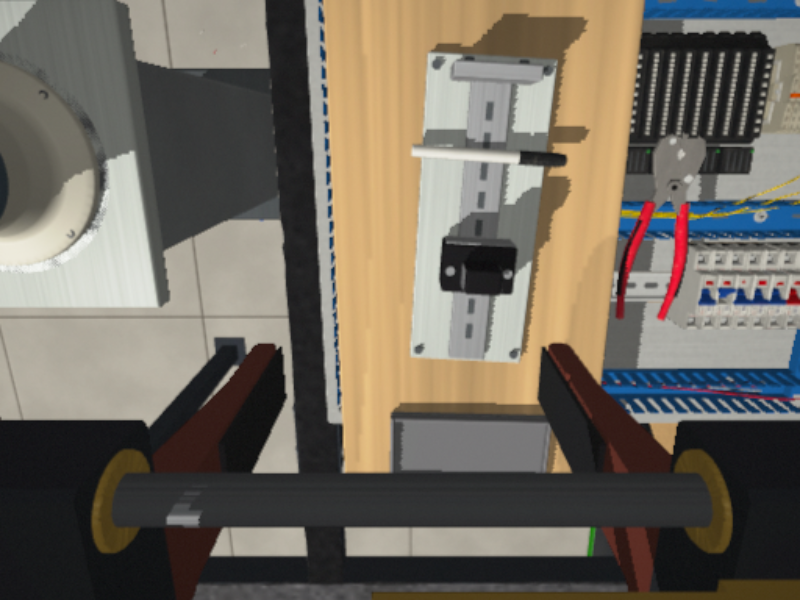

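The wrist view shows the jig base corners at (430,52), (557,58), (520,362) and (411,357). The stop block is at (479,266), the marker runs from (412,150) to (566,160), and the pen tray's front edge is at y≈415.

Run:
```python
from h import *
q=eyes.capture("wrist")
f=lambda u,z:pix2w(q,np.array(u)/1.5625,z)
P=np.array([f(u,.09)[:2] for u in [(430,52),(557,58),(520,362),(411,357)]])
L=np.array([(-.055,.14),(.055,.14),(.055,-.14),(-.055,-.14)])
print("sizes",[np.linalg.norm(P[i]-P[i-1]).round(4) for i in range(4)])
c=P.mean(0);A=P-c;a=np.arctan2((L[:,0]*A[:,1]-L[:,1]*A[:,0]).sum(),(L*A).sum())
print("jig",c.round(4),"yaw",np.degrees(a).round(2))
M=np.array([[np.cos(a),-np.sin(a)],[np.sin(a),np.cos(a)]])
loc=lambda X:((X[:2]-c)@M).round(4)
for n,u,z in [("blk",(443,238),.126),("blk",(517,242),.126),("blk",(514,295),.126),("blk",(441,291),.126),("mk",(412,150),.1045),("mk",(566,160),.1045),("plateTL",(452,63),.13),("plateTR",(543,69),.13)]:
    print(n,loc(f(u,z)),f(u,z).round(4))
print("pen", f((391,416),.094).round(3),f((552,420),.094).round(3))
np.save("jig.npy",[*c,a])
```

```text
sizes [np.float64(0.2789), np.float64(0.1069), np.float64(0.2796), np.float64(0.1088)]
jig [ 0.5005 -0.045 ] yaw -3.01
blk [-0.0339 -0.0112] [ 0.4661 -0.0544  0.126 ]
blk [ 0.0298 -0.0113] [ 0.5297 -0.0578  0.126 ]
blk [ 0.0325 -0.0589] [ 0.5299 -0.1056  0.126 ]
blk [-0.0323 -0.0586] [ 0.4652 -0.1019  0.126 ]
mk [-0.0642  0.0595] [0.4395 0.0177 0.1045]
mk [0.0685 0.0582] [0.572  0.0095 0.1045]
plateTL [-0.0369  0.1268] [0.4703 0.0835 0.13  ]
plateTR [0.0337 0.1262] [0.5408 0.0793 0.13  ]
pen [ 0.418 -0.246  0.094] [ 0.583 -0.25   0.094]
```

```bash
cat >> h.py <<'E'
cx,cy,ja=np.load("jig.npy")
def J(x,y,z): # jig local -> world
    c,s=np.cos(ja),np.sin(ja);return np.array([cx+c*x-s*y,cy+s*x+c*y,.08+z])
def st():
    s=ctrl.get_state();return dict(t=round(s["clock"],1),p=s["position"].round(4),f=s["force"].round(1),w=round(s["gripper_width"],4),g=round(s["grasp_force"],1))
E
python3 - <<'E'
from h import *
Q=down(ja)
ctrl.command_gripper(.06,40)
ctrl.reach(J(0,-.039,.14),Q); ctrl.movel(J(0,-.039,.050),Q,.1); print(st())
ctrl.command_gripper(.02,50); print("grip",st())
for y in (-.08,-.106,-.111,-.115,-.1165,-.118):
    ctrl.movel(J(0,y,.050),Q,.08); s=st(); print(y,s)
    if y<-.107 and s["f"][1]>12: break
ctrl.command_gripper(.06); ctrl.movel(J(0,y,.14),Q,.2)
ctrl.reach(J(0,.04,.25),Q)
q=eyes.capture("wrist");cv2.imwrite("pics/w2.png",cv2.resize(q["frame"],(800,600)))
for th in ["marker_c","end_stop"]:
  for s in eyes.silhouettes(q,th)[:2]:
    r=cv2.minAreaRect(np.argwhere(s["region"])[:,::-1].astype(np.float32))
    z=.1045 if th=="marker_c" else .126
    B=cv2.boxPoints(r);print(th,round(s["p"],2),r,pix2w(q,r[0],z).round(4),[pix2w(q,b,z).round(4).tolist() for b in B])
E
```

```text
{'t': 5.8, 'p': array([ 0.4989, -0.084 ,  0.1309]), 'f': array([ 0.2, -0.1, -0.5]), 'w': 0.0601, 'g': 0.0}
grip {'t': 6.4, 'p': array([ 0.4976, -0.0839,  0.1302]), 'f': array([-4.5,  0.5,  3. ]), 'w': 0.0299, 'g': 50.0}
-0.08 {'t': 7.0, 'p': array([ 0.4952, -0.1257,  0.1302]), 'f': array([-5.7, -1.8,  1.9]), 'w': 0.0298, 'g': 50.0}
-0.106 {'t': 7.5, 'p': array([ 0.4938, -0.1518,  0.1302]), 'f': array([-7.1, -2.3,  2.6]), 'w': 0.0301, 'g': 50.0}
-0.111 {'t': 7.8, 'p': array([ 0.4935, -0.1557,  0.1302]), 'f': array([-7.5,  1.9,  3.6]), 'w': 0.0297, 'g': 50.0}
-0.115 {'t': 8.0, 'p': array([ 0.4935, -0.1561,  0.1301]), 'f': array([-7.5, 15. ,  5.5]), 'w': 0.0295, 'g': 50.0}
marker_c 0.72 ((267.0, 138.0), (10.0, 112.0), 90.0) [0.5068 0.0121 0.1045] [[0.442, 0.0213, 0.1045], [0.5721, 0.0146, 0.1045], [0.5721, 0.0029, 0.1045], [0.4408, 0.0096, 0.1045]]
end_stop 0.59 ((263.5, 272.0), (52.0, 51.0), 90.0) [ 0.4943 -0.1521  0.126 ] [[0.4651, -0.1146, 0.126], [0.5272, -0.1177, 0.126], [0.525, -0.1916, 0.126], [0.4596, -0.1884, 0.126]]
```

View pics/w2.png

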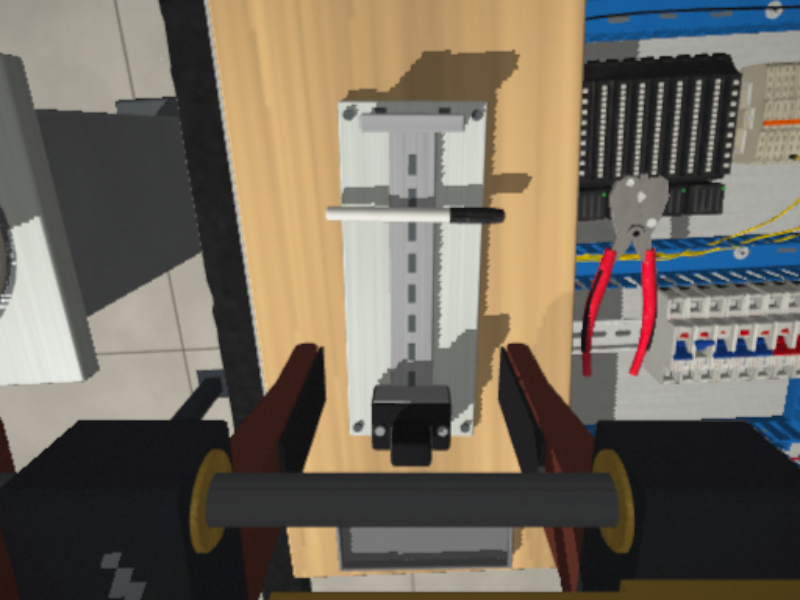

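Stop drawn back to its hard limit; the fit is refined slightly from the contact forces. The marker is still at (415,214). Next I'll put it in the pen tray.

Run:
```python
import numpy as np; np.save("jig.npy",[.4997,-.045,np.radians(-3.35)])
from h import *
Q=down(ja+np.pi/2)
m=np.array([.5063,.0130])
ctrl.command_gripper(.04,15)
ctrl.reach([*m,.18],Q); ctrl.movel([*m,.1015],Q,.1)
ctrl.command_gripper(.0,15); print("grip",st())
ctrl.movel([*m,.17],Q,.15); print(st())
ctrl.movel([.4995,-.288,.17],down(np.radians(-1.5)+np.pi/2),.2); print(st())
ctrl.movel([.4995,-.288,.0895],None,.1); print(st())
ctrl.command_gripper(.035); ctrl.movel([.4995,-.288,.2],None,.2)
Qt=down(0.)
ctrl.reach([.44,.235,.38],Qt)
q=eyes.capture("wrist");cv2.imwrite("pics/w3.png",cv2.resize(q["frame"],(800,600)))
for th in ["module_a_c","breaker_c","tape_c","parts_tray"]:
  for s in eyes.silhouettes(q,th)[:5]:
    if s["p"]<.2: continue
    r=cv2.minAreaRect(np.argwhere(s["region"])[:,::-1].astype(np.float32))
    print(th,round(s["p"],2),np.round(r[0]),np.round(r[1]),round(r[2]),pix2w(q,r[0],.12).round(4))
q=eyes.capture("top")
for s in eyes.silhouettes(q,"marker_c")[:3]:print("marker",round(s["p"],2),np.round(s["box"]),pix2w(q,s["box"][:2],.09).round(3))
print(st())
```

```text
grip {'t': 13.6, 'p': array([0.5064, 0.013 , 0.1017]), 'f': array([-0.1,  0.1,  1. ]), 'w': 0.0108, 'g': 15.0}
{'t': 14.2, 'p': array([0.5061, 0.013 , 0.1692]), 'f': array([ 0.3, -0.4, -0.1]), 'w': 0.0108, 'g': 15.0}
{'t': 15.9, 'p': array([ 0.4997, -0.2872,  0.1701]), 'f': array([-0.9, -0.5, -0.3]), 'w': 0.0109, 'g': 15.0}
{'t': 16.8, 'p': array([ 0.4998, -0.2882,  0.0901]), 'f': array([0.1, 0.7, 0.2]), 'w': 0.0107, 'g': 15.0}
breaker_c 0.76 [338.  85.] [53. 70.] 88 [0.5307 0.312  0.12  ]
tape_c 0.68 [262. 138.] [47. 47.] 45 [0.4379 0.2463 0.12  ]
parts_tray 0.6 [305.  84.] [169. 184.] 90 [0.4904 0.3124 0.12  ]
parts_tray 0.45 [313.  20.] [77. 42.] 3 [0.4968 0.3841 0.12  ]
marker 0.55 [398. 195.   3.  48.] [ 0.497 -0.292  0.09 ]
{'t': 20.6, 'p': array([0.4401, 0.2348, 0.3799]), 'f': array([1.2, 0.2, 0.6]), 'w': 0.0347, 'g': 0.0}
```

View pics/w3.png

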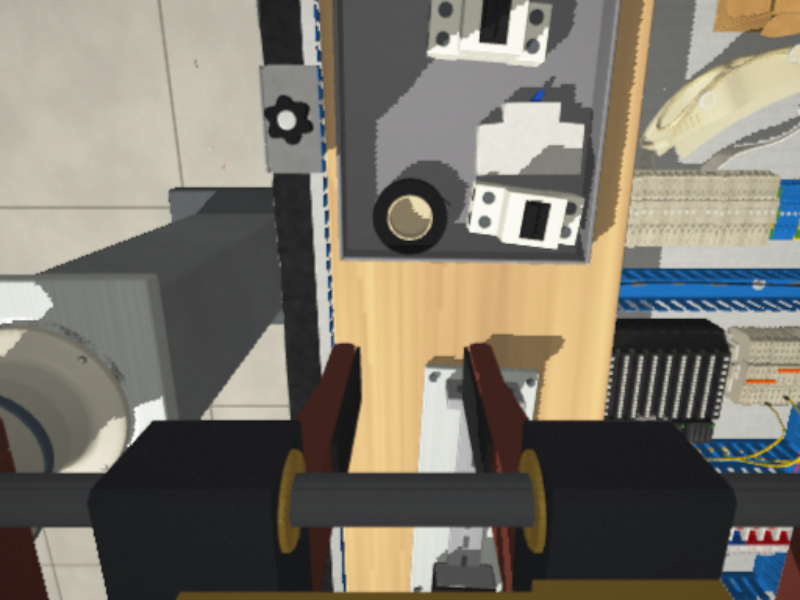

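The marker is in the pen tray. There are two modules: one at (527,213), turned about -7°, and one at (490,20), which seems to have been knocked in -x. I'll take a close view of each.

Run:
```python
from h import *
ctrl.command_gripper(.088)
Qt=down(0.);ims=[]
for n,t in(("m2",[.525,.165,.27]),("m1",[.50,.295,.27])):
    ctrl.reach(t,Qt); ctrl.wait(.3)
    q=eyes.capture("wrist"); ims.append(q["frame"][:240]); np.savez(n,**{k:np.array(q[k]) for k in("frame","fx","fy","cx","cy","R","t")})
cv2.imwrite("pics/m12.png",cv2.resize(np.vstack(ims),(640,600),interpolation=cv2.INTER_CUBIC))
print(st())
```

```text
{'t': 23.6, 'p': array([0.5004, 0.2941, 0.2702]), 'f': array([-0.7, -0.6,  0.6]), 'w': 0.0879, 'g': 0.0}
```

View pics/m12.png

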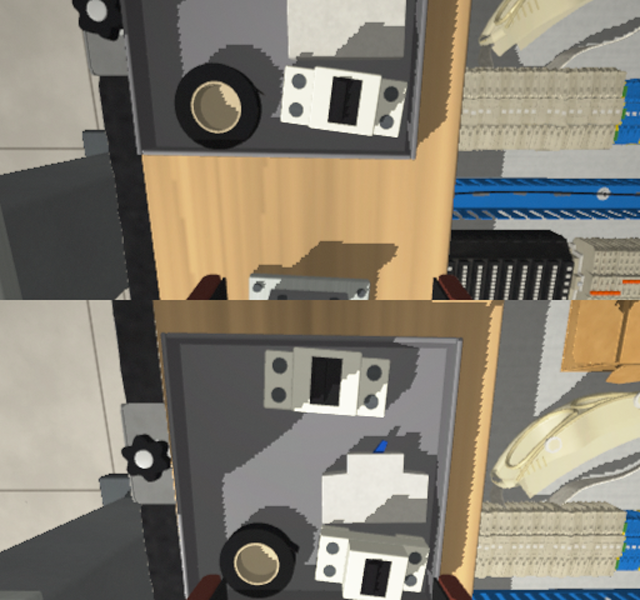

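Top half shows M2: nose centre about (339,102), left shoulder (284,94), right shoulder (404,108). Bottom half shows M1: nose centre about (326,381), left shoulder (265,378), right shoulder (387,387).

Run:
```python
from h import *
D={"m2":[(312,66),(371,77),(365,137),(308,130),(287,66),(281,122),(407,80),(400,137)],
"m1":[(295,45),(361,50),(357,117),(291,113),(266,49),(264,107),(389,58),(385,117)]}
for n,c in D.items():
    q=dict(np.load(n+".npz")); f=lambda u,z:pix2w(q,np.array(u)/1.25,z)[:2]
    N=np.array([f(u,.142) for u in c[:4]]);S=np.array([f(u,.114) for u in c[4:]])
    l=(S[0]+S[1])/2;r=(S[2]+S[3])/2
    print(n,"nose c",N.mean(0).round(4),"w",np.linalg.norm(N[1]-N[0]).round(4),np.linalg.norm(N[2]-N[1]).round(4),"sh c",S.mean(0).round(4),"len",np.linalg.norm(r-l).round(4),np.linalg.norm(S[1]-S[0]).round(4),
    "yaw",np.degrees(np.arctan2(*(r-l)[::-1])).round(1),np.degrees(np.arctan2(*(N[1]-N[0]+N[2]-N[3])[::-1])).round(1), np.degrees(np.arctan2(*(N[3]-N[0]+N[2]-N[1])[::-1])+np.pi/2).round(1))
```

```text
m2 nose c [0.5313 0.2456] w 0.0396 0.039 sh c [0.5356 0.2467] len 0.089 0.0395 yaw -6.5 -8.2 -4.3
m1 nose c [0.498 0.387] w 0.0428 0.0419 sh c [0.4979 0.3875] len 0.0888 0.0396 yaw -4.3 -3.7 -3.8
```

```bash
cat >> h.py <<'E'
def place(m,yaw,yl):
    ctrl.command_gripper(.070,30)
    ctrl.reach([*m,.22],down(yaw)); ctrl.movel([*m,.1195],down(yaw),.12); print("at",st())
    ctrl.command_gripper(.02,30); print("grip",st())
    ctrl.movel([*m,.22],None,.12); print("lift",st())
    if ctrl.get_state()["gripper_width"]<.04: print("MISSED");return
    Q=down(ja)
    ctrl.movel(J(0,yl,.14),Q,.18); print("over",st())
    ctrl.movel(J(0,yl,.058),Q,.12); f0=ctrl.get_state()["force"][2]; print("near",st())
    for z in np.arange(.056,.0405,-.002):
        ctrl.movel(J(0,yl,z),Q,.05)
        if abs(ctrl.get_state()["force"][2]-f0)>8: break
    print("seat z",round(z,4),st())
    if z>.052: print("HIGH CONTACT");return
    ctrl.command_gripper(.070); ctrl.movel(J(0,yl,.14),Q,.15); print("done",st())
E
python3 - <<'E'
from h import *
place([.535,.2465],np.radians(-6.3),.081)
E
```

```text
at {'t': 25.4, 'p': array([0.5355, 0.2468, 0.1207]), 'f': array([ 0. , -0.7,  0.2]), 'w': 0.0697, 'g': 0.0}
grip {'t': 26.0, 'p': array([0.5352, 0.2465, 0.1199]), 'f': array([-0.5, -0. ,  1.4]), 'w': 0.0449, 'g': 29.9}
lift {'t': 26.9, 'p': array([0.5347, 0.2464, 0.2188]), 'f': array([ 0.3, -0.4, -1.7]), 'w': 0.0448, 'g': 29.9}
over {'t': 28.3, 'p': array([0.5044, 0.0364, 0.2199]), 'f': array([-0.5,  0.6, -2.1]), 'w': 0.0448, 'g': 29.9}
near {'t': 29.1, 'p': array([0.5048, 0.036 , 0.1389]), 'f': array([-0.1,  0.2, -1.3]), 'w': 0.0449, 'g': 29.9}
seat z 0.044 {'t': 30.9, 'p': array([0.5048, 0.0359, 0.1268]), 'f': array([-4. , -0.3, 11.4]), 'w': 0.045, 'g': 29.9}
done {'t': 32.2, 'p': array([0.5042, 0.0359, 0.219 ]), 'f': array([0.2, 0.1, 0.2]), 'w': 0.0702, 'g': 0.0}
```

M2 contact came at the expected seated height. I'll check both it and M1 before continuing.

Run:
```python
from h import *
ims=[]
ctrl.reach([.50,-.03,.30],down(0.)); ctrl.wait(.3); ims.append(eyes.capture("wrist")["frame"][:240])
ctrl.reach([.50,.295,.27],down(0.)); ctrl.wait(.3); q=eyes.capture("wrist"); ims.append(q["frame"][:240])
np.savez("m1b",**{k:np.array(q[k]) for k in("frame","fx","fy","cx","cy","R","t")})
a=cv2.absdiff(q["frame"],np.load("m1.npz")["frame"]).max(2)[:110,190:330]; print("diff",(a>40).sum())
cv2.imwrite("pics/m12b.png",cv2.resize(np.vstack(ims),(640,600),interpolation=cv2.INTER_CUBIC))
```

```text
diff 61
```

View pics/m12b.png

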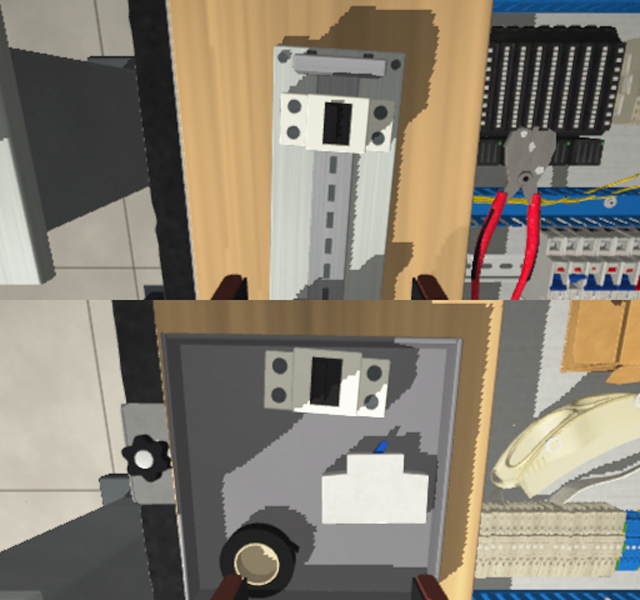

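M2 sits squarely next to the plate at (337,122), and M1 has not moved. Placing M1.

Run:
```python
from h import *
place([.498,.387],np.radians(-4),.029)
ctrl.reach([.50,-.07,.32],down(0.)); ctrl.wait(.3); a=eyes.capture("wrist")["frame"][:240]
b=eyes.capture("scene")["frame"][60:360]
cv2.imwrite("pics/c.png",cv2.resize(np.vstack([a,b]),(560,600),interpolation=cv2.INTER_AREA))
```

```text
at {'t': 36.4, 'p': array([0.4985, 0.3872, 0.1209]), 'f': array([ 0.5, -0.8, -0.6]), 'w': 0.0698, 'g': 0.0}
grip {'t': 36.9, 'p': array([0.4981, 0.3871, 0.1199]), 'f': array([ 0.4, -0.9,  2.3]), 'w': 0.0451, 'g': 30.0}
lift {'t': 37.9, 'p': array([0.4977, 0.3868, 0.2187]), 'f': array([-1.2, -0. , -2.2]), 'w': 0.0449, 'g': 30.0}
over {'t': 40.3, 'p': array([ 0.5014, -0.0155,  0.22  ]), 'f': array([ 0.7,  0. , -2.5]), 'w': 0.0445, 'g': 30.0}
near {'t': 41.1, 'p': array([ 0.5018, -0.0161,  0.1389]), 'f': array([ 1.2, -0.8, -1.3]), 'w': 0.045, 'g': 30.0}
seat z 0.044 {'t': 42.9, 'p': array([ 0.5017, -0.0161,  0.1268]), 'f': array([-3.8,  0.4, 11.9]), 'w': 0.0448, 'g': 30.0}
done {'t': 44.2, 'p': array([ 0.5011, -0.016 ,  0.219 ]), 'f': array([ 0.2, -0.4, -1.2]), 'w': 0.0697, 'g': 0.0}
```

View pics/c.png

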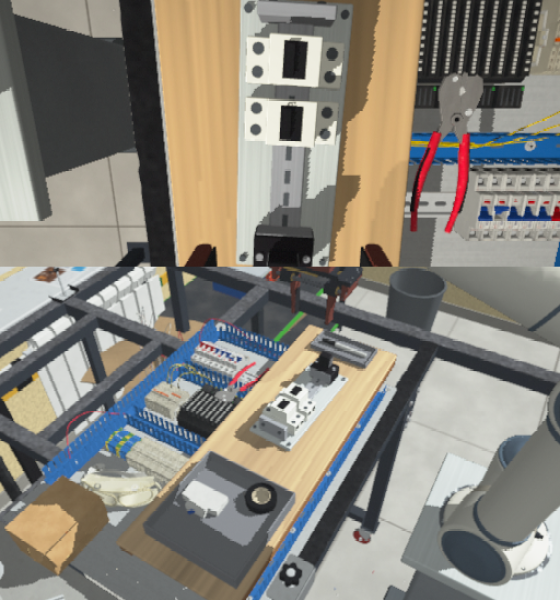

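Both modules are on the rail (nose centres at (294,60) and (291,123)), the stop is still back, and the tape and breaker are in the tray. Next I'll slide the stop up.

Run:
```python
from h import *
Q=down(ja); y0=-.114
ctrl.command_gripper(.05,50)
ctrl.reach(J(0,y0,.14),Q); ctrl.movel(J(0,y0,.050),Q,.1)
ctrl.command_gripper(.02,50); print("grip",st())
ctrl.movel(J(0,-.02,.050),Q,.06); print(st())
for y in np.arange(-.015,.025,.001 if False else .0015):
    ctrl.movel(J(0,y,.050),Q,.03); s=st()
    if s["f"][1]<-16: break
print("end",y,s, "expected about .011")
ctrl.command_gripper(.05); ctrl.movel(J(0,y,.16),Q,.15)
ctrl.reach([.50,-.07,.32],down(0.)); ctrl.wait(.3); a=eyes.capture("wrist")["frame"][:240]
ctrl.reach([.50,-.25,.32],down(0.)); ctrl.wait(.3); b=eyes.capture("wrist")["frame"][:240]
cv2.imwrite("pics/d.png",cv2.resize(np.vstack([a[:,100:380],b[:,100:380]]),(350,600))); print(st())
```

```text
grip {'t': 47.8, 'p': array([ 0.4933, -0.1589,  0.1305]), 'f': array([0.7, 0.5, 2.4]), 'w': 0.0299, 'g': 50.0}
{'t': 49.5, 'p': array([ 0.4987, -0.0638,  0.1305]), 'f': array([ 1.8, -1.2,  5. ]), 'w': 0.0298, 'g': 50.0}
end 0.013499999999999991 {'t': 54.6, 'p': array([ 0.5004, -0.034 ,  0.1305]), 'f': array([  0.4, -16.4,   5.9]), 'w': 0.0294, 'g': 50.0} expected about .011
{'t': 57.9, 'p': array([ 0.5003, -0.249 ,  0.3203]), 'f': array([ 0.1,  0.9, -0.1]), 'w': 0.0499, 'g': 0.0}
```

View pics/d.png

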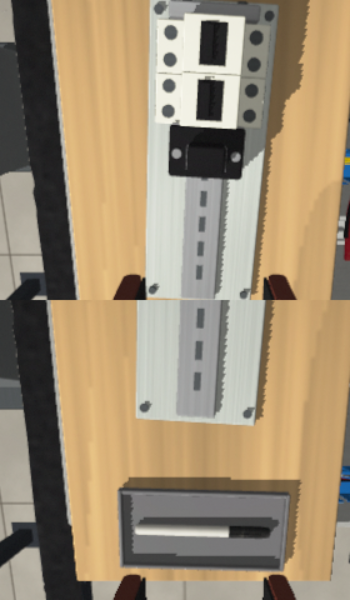

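The row stands tight between plate and stop. The stop travelled 0.125 m, exactly what two modules need. The marker lies in the pen tray at (203,531).

Run:
```python
from h import *
print(ctrl.sign_off())
```

```text
the job is handed in; nothing more can be done
None
```

I handed the job in at about 58 s: the end stop was drawn fully back, the marker put in the pen tray, both modules seated, the stop slid up so they stand gap-free against the end plate, and the grip let go; the tape and breaker stayed in the parts tray.

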